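# Tighten the loose lock screw of the bathroom organiser

### The job

One of the two big slotted lock screws on top of the mint organiser has worked loose: its slot stands askew instead of pointing at the two small ridges beside it. Take the slot key from the toothbrush stand, use it to turn that screw clockwise until it stops with its slot in line with the ridges, then put the key back upright in its slot in the stand. Leave the other screw, which is tight, as it is and do not turn the screws with the fingers.

Things in the scene. Friction and masses are not known exactly. Their poses are not given: they have to be found in the camera images.
- key_grip (a point): centre of the slot key's black handle, 36 mm (x) by 16 mm (y, grip across this), 56 mm tall (z up). Under it a round steel collar, 68 mm across, top 28 mm and underside 33 mm below this point; under that the flat steel blade, 44 mm (x) by 5 mm (y), 16 mm long, tip 49 mm below this point. Loose, 120 g, starts upright in the stand, blade down; a half turn about z is the same
- stand: white ceramic toothbrush stand, fixed, 130 mm (x) by 85 mm (y), 45 mm high, origin at the centre of its underside, z up. In the middle of its top, between two small round holes, a slot 58 mm (x) by 21 mm (y), 30 mm deep. The key's home: blade in the slot, collar resting on the top, key_grip 78 mm above this origin
- loose_seat: fixed seat of the loose screw, on the left or right half of the organiser's top; origin on the screw's axis, at the seat's underside, z up; two small ridges at its +y and -y side mark tight. The head (56 mm across) has a slot 17 mm wide, open-ended, floor 8 mm, top 26 mm above this origin. Key fully in: collar on the head, key_grip 59 mm above it. Other screw 0.2 m off, a 65 mm tall jar between
- loose_screw (a joint): angle of the loose screw's head, rad, growing clockwise seen from above, 0 to the stop at 1.047 (tight). The slot points along angle -0.524 minus this value, counter-clockwise from the seat's x; at the stop along the seat's y. Starts at 0 to 0.35; 0.08 N m of friction, stays where left. The blade has 6 mm of room each side in the slot and 0.27 rad of play before it drives the head
- tight_screw (a joint): the same for the other, equal screw on the other half of the organiser's top: it is already tight (0.98 or more, slot in line with its ridges) and must stay so
Not all that is in view belongs to the job. Leave any blue or yellow look-alike of the part that bears key_grip alone.

How it is judged (in metres and radians):
On the way, in this order (a step that is already met when the one before it is completed fails the run):
1. the key's blade is in the slot of the loose screw before it is turned (horizontal distance between key_grip and loose_seat below 0.015 m and z of key_grip in the frame of loose_seat below 0.071 m and value of joint loose_screw below 0.6 rad), for 0.1 s.
2. the screw is turned tight with the key in its slot (value of joint loose_screw above 0.85 rad and horizontal distance between key_grip and loose_seat below 0.02 m and z of key_grip in the frame of loose_seat below 0.073 m), for 0.1 s.
At the end, for the whole second after the job is handed in: Both screws are tight (each at 0.85 rad or more, that is within about 11 degrees of the stop), and the key stands upright (within 11 degrees) in the stand's slot, blade in, within 20 mm of its middle (value of joint each of loose_screw, tight_screw above 0.85 rad and horizontal distance between key_grip and stand below 0.02 m and z of key_grip in the frame of stand between 0.065 and 0.086 m and angle between key_grip's own z axis and vertical below 0.2 rad); the robot touches nothing.
It fails at once if the fingers press on the loose screw itself instead of turning it with the key (contact force between the fingers and loose_seat above 3 N).
It fails at once if the tight screw is turned loose (value of joint tight_screw below 0.8 rad).
It also fails if it takes over 54 s, if anything falls off the work surface, if the arm or the gripper's body presses on something with over 40 N, if the wrist force passes 120 N, or if a joint passes its speed limit or range.

### The arm

A 7-joint arm with a two-finger parallel gripper is mounted at the origin on the work surface. World frame = base frame: x ahead of the robot, y to its left, z up, the work surface at z = 0. Lengths are in m, angles in degrees, forces in N, time in s.
With the tool pointing down it reaches from about 0.4 to 0.85 m from the base axis. Payload 10.4 kg.
Tool frame: the origin (TCP) lies between the finger pads; the fingertips stand 22 mm ahead of it and the grasp point (between the pads) lies 3 mm ahead of it; x points along the fingers, z is the direction in which the jaws open and shut, and the axes are right-handed (so a half turn about x gives the same grasp; the last joint's range is limited). The gripper opens to 85 mm and grips with 20 to 120 N. Pads are 22 mm wide; open, the fingers measure 114 mm over their backs; the gripper's body (76 mm by 85 mm) begins 54 mm behind the grasp point. The pads swing forward as they close: fully open they stand 13 mm farther back than shut.
Start: joints at [-77.556, 19.034, -3.707, 83.658, 1.238, 77.344, -5.071], TCP at [0.148, 0.607, 0.253] pointing down, gripper open.
Joint ranges: [-148.97, 148.97], [-28.65, 121.19], [-84.17, 76.75], [9.2, 138.47], [-72.65, 252.65], [3.7, 117.97], [-149.18, 149.18]. Speed limits (degrees/s): [127.2, 127.2, 159.86, 159.86, 180, 180, 180].

### API

Orientations are given as [roll, pitch, yaw] about the fixed x, y, z axes, in that order (R = Rz(yaw) Ry(pitch) Rx(roll)).
In Python, from workcell import * gives the robot as it stands. The module is installed in compiled form; this text tells all that it offers.
- The arm moves only by the tool move_arm, never from a script. Its argument "commands" is a list of rows, each an object with "xyz": the shift along the tool's x, y, z in cm, a list of three; "roll": the turn about the tool's x in degrees. A call has 1 to 12 rows; each row shifts and turns the commanded pose from where the row before left it, along the tool's axes as they then stand; what a row does not reach is not made up. A row lasts 1/12 s, in which the tool goes at most 41.7 mm and 7.16 degrees, less where a joint would pass 70% of its speed; a pose out of reach is approached as far as the arm can. A call with a gripper value outside its range is refused whole. "grip" is the closure, from 0 (fully open) to 1 (shut), set as the call begins (left out, the last holds). The fingers move at their own pace and stop on an object; "grip_force" is the grip in N (left out, the last holds). Time passes only in rows, so rows that do not move let the fingers close. It gives the time, the measured TCP pose, the force and the opening at its end, in the units of the state.
- get_state(): the state, without advancing time (a new reading comes with each control period).
- get_image(name): name is "side" or "top" or "wrist"; returns the picture (384x512x3 uint8, red, green, blue); there is no depth.
- camera_params(name): a dict with "camera_matrix" (3x3 intrinsics, pixels), "cam_to_world" (4x4, takes a point from camera to world coordinates). Camera axes: x right, y down, z forward; pixel columns grow to the right and rows downward; lengths in m; the calibration is good to about 2 mm. A picture is of the moment at which its call begins: read the wrist's pose just before it. camera_params takes no time and is no camera call; for the wrist camera it gives the pose at the moment of the call.
- finish_job(): hands the job in, once; it reports no verdict.
The state is a dict: "time": time; "joint_positions": joint angles; "dq": joint speeds; "joint_torque": joint torques, N m; "tool_pos": TCP position; "tcp_rot": TCP orientation; "wrist_force": force on the tool from outside, world axes, zero at the start; "ft_torque": the same for the moment, N m; "finger_gap": finger opening in m.
Only numpy, scipy, OpenCV 4.12 (cv2) and the standard library are available. Lean on these libraries where they do the work, as an engineer would, in place of code of your own. Each camera call takes 0.05 s, during which the arm holds its last target.

## Working session

There is one attempt and no reset: what is moved stays moved. The work goes in short steps, Python scripts to look and compute and a tool call to move; the robot and the scene stay as the last step left them, time stands still between calls to the robot, and variables do not carry over. Pictures are saved under pics/ and viewed, and the job is handed in when it is done.

Besides the shell and the picture viewer there is one more tool, called after "Emit:" as name(argument=value, ...) on one line, values as JSON. move_arm: Moves the arm, as the interface text tells. Its arguments: {"type":"object","properties":{"commands":{"type":"array"},"grip":{"type":"number"},"grip_force":{"type":"number"}},"required":["commands"]}

```bash
mkdir -p pics; cat > h.py <<'E'
from workcell import *
import numpy as np, cv2
def save(n,f):
    im=get_image(n); cv2.imwrite('pics/'+f,cv2.cvtColor(im,cv2.COLOR_RGB2BGR)); return im
def ray(p,uv):
    K=np.array(p['camera_matrix']);T=np.array(p['cam_to_world'])
    d=T[:3,:3]@np.linalg.inv(K)@np.array([uv[0],uv[1],1.]);return T[:3,3],d
def plane(p,uv,z):
    o,d=ray(p,uv);return o+d*(z-o[2])/d[2]
def proj(p,X):
    K=np.array(p['camera_matrix']);T=np.linalg.inv(np.array(p['cam_to_world']))
    c=T[:3,:3]@np.array(X)+T[:3,3];q=K@c;return q[:2]/q[2]
def tri(l):
    A=0;b=0
    for p,uv in l:
        o,d=ray(p,uv);d=d/np.linalg.norm(d);M=np.eye(3)-np.outer(d,d);A=A+M;b=b+M@o
    X=np.linalg.solve(A,b);return X,[np.round(proj(p,X)-uv,1) for p,uv in l]
E
python3 - <<'E'
from h import *
np.set_printoptions(precision=4,suppress=True)
print(get_state())
for n in ["side","top","wrist"]:
    p=camera_params(n);save(n,n+'0.png');print(n,p)
E
```

```text
{'time': 0.0, 'joint_positions': array([-77.554 ,  19.0725,  -3.7071,  83.7074,   1.2387,  77.342 ,
        -5.0699]), 'dq': array([-0.0516, -0.0644, -0.0729,  0.0203,  0.0108,  0.0286,  0.0285]), 'joint_torque': array([ -0.    , -62.5469,   0.049 , -39.1598,   0.0162,   0.0102,
         0.    ]), 'tool_pos': array([0.1484, 0.6068, 0.2525]), 'tcp_rot': array([-176.6007,   89.918 , -100.3393]), 'wrist_force': array([ 0.6854,  0.514 , -0.3143]), 'ft_torque': array([ 0.0263, -0.0105,  0.0112]), 'finger_gap': 0.08525502328965003}
side {'camera_matrix': array([[367.5094,   0.    , 251.3945],
       [  0.    , 367.5094, 195.1032],
       [  0.    ,   0.    ,   1.    ]]), 'cam_to_world': array([[ 0.9786, -0.1237,  0.1643,  0.3042],
       [-0.2052, -0.6453,  0.7359, -0.7834],
       [ 0.015 , -0.7538, -0.6569,  0.727 ],
       [ 0.    ,  0.    ,  0.    ,  1.    ]])}
top {'camera_matrix': array([[365.9731,   0.    , 252.3312],
       [  0.    , 365.9731, 199.007 ],
       [  0.    ,   0.    ,   1.    ]]), 'cam_to_world': array([[ 0.0012, -0.99  ,  0.1409,  0.3269],
       [-0.9999,  0.0012,  0.0166, -0.1006],
       [-0.0166, -0.1409, -0.9899,  1.1833],
       [ 0.    ,  0.    ,  0.    ,  1.    ]])}
wrist {'camera_matrix': array([[298.166 ,   0.    , 252.4493],
       [  0.    , 298.166 , 192.3525],
       [  0.    ,   0.    ,   1.    ]]), 'cam_to_world': array([[ 0.2376,  0.9222,  0.3051,  0.0704],
       [ 0.9714, -0.2254, -0.0753,  0.6258],
       [-0.0007,  0.3142, -0.9493,  0.373 ],
       [ 0.    ,  0.    ,  0.    ,  1.    ]])}
```

View pics/side0.png

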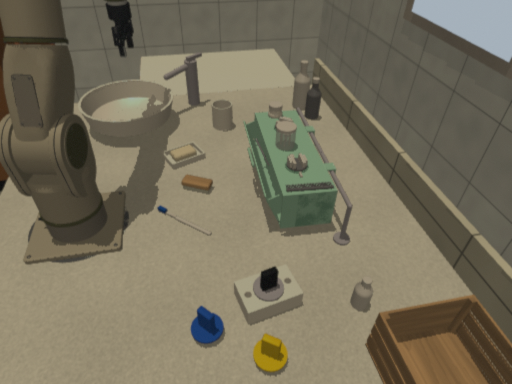

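View pics/top0.png

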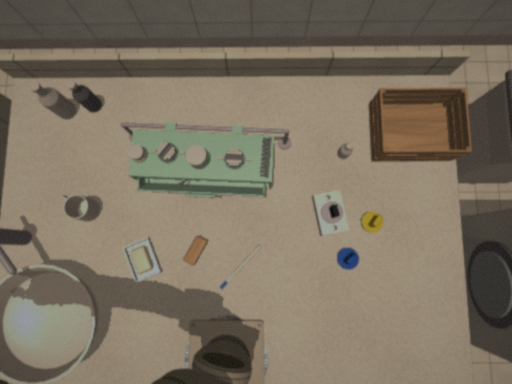

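View pics/wrist0.png

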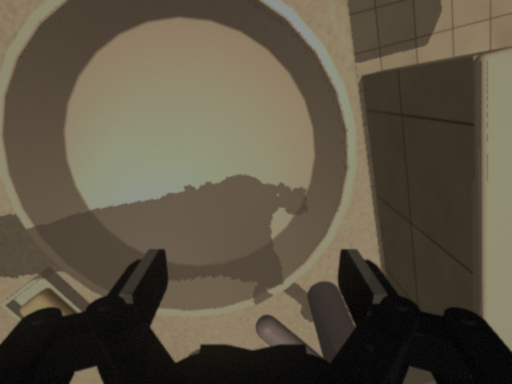

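The top view shows the screws at about (167,152) and (234,158), the jar at (197,156), and the stand with the black key at (333,212). I'll enlarge these.

```bash
python3 - <<'E'
import cv2,numpy as np
t=cv2.imread('pics/top0.png');s=cv2.imread('pics/side0.png')
a=cv2.resize(t[115:205,120:290],None,fx=4.7,fy=4.7,interpolation=cv2.INTER_CUBIC)[:,:800]
cv2.imwrite('pics/c1.png',a)
b=np.hstack([cv2.resize(t[180:245,305:365],(400,433),interpolation=2),cv2.resize(s[255:325,225:310],(400,433),interpolation=2)])
cv2.imwrite('pics/c2.png',b)
cv2.imwrite('pics/c3.png',cv2.resize(s[95:225,235:345],None,fx=4.5,fy=4.5,interpolation=2))
E
```

```text
(no output)
```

View pics/c1.png

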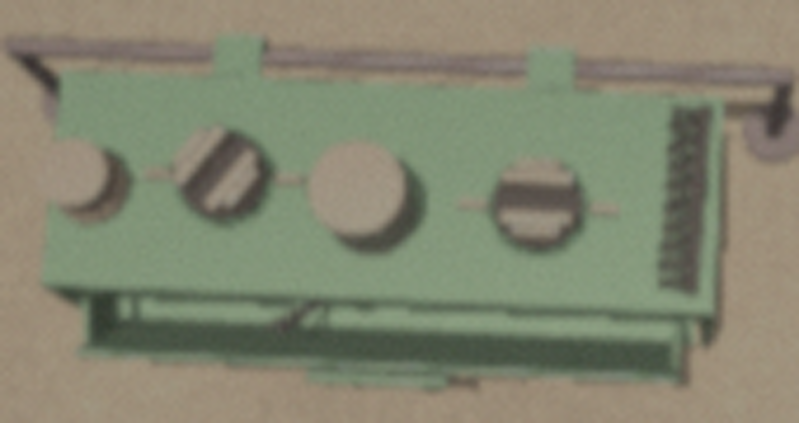

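View pics/c2.png

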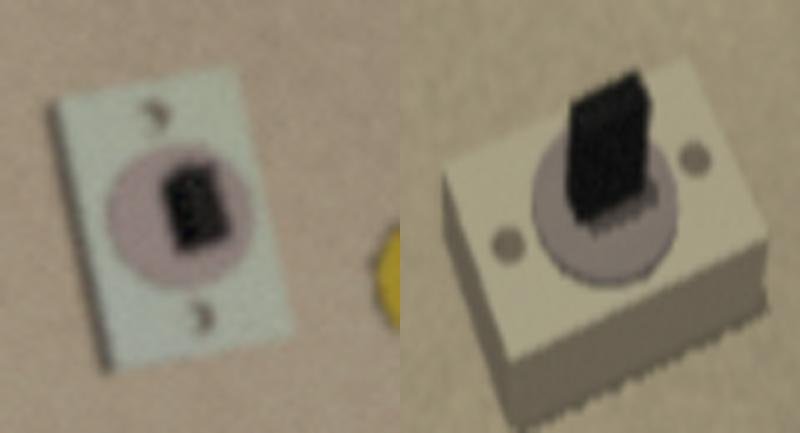

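View pics/c3.png

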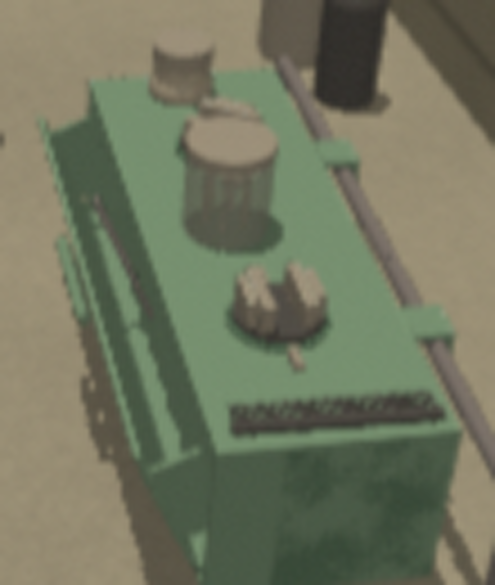

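Only the far (left, +y) screw's slot is askew, so that is the loose one. The right one's slot is in line with its ridges. Next I'll get rough positions from the top and side views.

```bash
python3 - <<'E'
from h import *
np.set_printoptions(precision=4,suppress=True)
t=camera_params('top');s=camera_params('side')
f=lambda x,y:(305+x*.15,180+y*65/433)
g=lambda x,y:(225+x*85/400,255+y*70/433)
h=lambda x,y:(120+x/4.7,115+y/4.7)
k=lambda x,y:(235+x/4.5,95+y/4.5)
print('collar',tri([(t,f(180,215)),(s,g(605,210))]))
for c in [(57,100),(238,70),(292,328),(105,370)]: print('stand',plane(t,f(*c),.045))
print('holes',plane(t,f(155,117),.045),plane(t,f(203,318),.045))
print('holes tri',tri([(t,f(155,117)),(s,g(694,160))]),tri([(t,f(203,318)),(s,g(508,246))]))
print('key top', tri([(t,f(187,205)),(s,g(605,95))]))
print('right screw',tri([(t,h(537,195)),(s,k(280,298))]))
print('ridge r',tri([(t,h(605,208)),(s,k(295,358))]))
print('jar top',tri([(t,h(357,190)),(s,k(230,140))]))
for z in(.16,.18,.2):print('left screw',z,plane(t,h(222,172),z),plane(t,h(157,173),z-.01),plane(t,h(290,181),z-.01),plane(t,h(72,173),z))
E
```

```text
collar (array([ 0.5254, -0.363 ,  0.0807]), [array([ 12.5, -26.9]), array([-44.7,  -3.9])])
stand [ 0.5014 -0.2736  0.045 ]
stand [ 0.5155 -0.359   0.045 ]
stand [ 0.3942 -0.38    0.045 ]
stand [ 0.3747 -0.293   0.045 ]
holes [ 0.4932 -0.3194  0.045 ] [ 0.3988 -0.339   0.045 ]
holes tri (array([ 0.5693, -0.3547,  0.0853]), [array([ 13.4, -26.6]), array([-44.9,  -3.7])]) (array([ 0.4791, -0.3685,  0.0814]), [array([ 11.5, -27.3]), array([-44.5,  -4. ])])
key top (array([ 0.5221, -0.3544,  0.13  ]), [array([ 12.5, -27.3]), array([-44.7,  -3. ])])
right screw (array([ 0.5964, -0.0308,  0.1546]), [array([-0.1,  0.4]), array([ 0.4, -0.1])])
ridge r (array([ 0.5926, -0.0725,  0.1418]), [array([ 0. , -0.1]), array([-0.1,  0. ])])
jar top (array([0.5892, 0.0716, 0.2022]), [array([ 0.1, -0.3]), array([-0.3,  0.1])])
left screw 0.16 [0.6112 0.1626 0.16  ] [0.6135 0.2057 0.15  ] [0.6081 0.1227 0.15  ] [0.6109 0.2553 0.16  ]
left screw 0.18 [0.6056 0.1575 0.18  ] [0.6079 0.1998 0.17  ] [0.6026 0.1184 0.17  ] [0.6053 0.2484 0.18  ]
left screw 0.2 [0.6001 0.1523 0.2   ] [0.6024 0.1939 0.19  ] [0.5972 0.114  0.19  ] [0.5998 0.2414 0.2   ]
```

```bash
python3 - <<'E'
from h import *
np.set_printoptions(precision=4,suppress=True)
t=camera_params('top');s=camera_params('side')
f=lambda x,y:(305+x*.15,180+y*65/433)
g=lambda x,y:(225+(x-400)*85/400,255+y*70/433)
print('collar',tri([(t,f(180,215)),(s,g(605,210))]))
print('holes tri',tri([(t,f(155,117)),(s,g(694,160))]),tri([(t,f(203,318)),(s,g(508,246))]))
print('key top', tri([(t,f(187,205)),(s,g(605,95))]))
st=get_state();T=np.array(camera_params('wrist')['cam_to_world'])
from scipy.spatial.transform import Rotation as R
r=R.from_euler('xyz',st['tcp_rot'],degrees=True).as_matrix();print(r)
print('cam in tcp',r.T@(T[:3,3]-st['tool_pos']),r.T@T[:3,:3])
E
```

```text
collar (array([ 0.4477, -0.3304,  0.0422]), [array([ 0. , -0.2]), array([-0.2,  0. ])])
holes tri (array([ 0.4937, -0.3196,  0.0446]), [array([ 0. , -0.1]), array([-0.2,  0. ])]) (array([ 0.3995, -0.3388,  0.0463]), [array([ 0. , -0.3]), array([-0.4,  0.1])])
key top (array([ 0.4466, -0.3224,  0.0981]), [array([ 0. , -0.3]), array([-0.4,  0.1])])
[[-0.0002 -0.9714  0.2375]
 [-0.001   0.2375  0.9714]
 [-1.     -0.     -0.001 ]]
cam in tcp [-0.1204  0.0802 -0.0002] [[-0.0006 -0.3142  0.9494]
 [-0.0002 -0.9494 -0.3142]
 [ 1.     -0.0003  0.0005]]
```

Emit:
move_arm(commands=[{"xyz": [-0.7,-3,-1.8]},{"xyz": [-0.7,-3,-1.8]},{"xyz": [-0.7,-3,-1.8]},{"xyz": [-0.7,-3,-1.8]},{"xyz": [-0.7,-3,-1.8]},{"xyz": [-0.7,-3,-1.8]},{"xyz": [-0.7,-3,-1.8]},{"xyz": [-0.7,-3,-1.8]},{"xyz": [-0.7,-3,-1.8]},{"xyz": [-0.7,-3,-1.8]},{"xyz": [-0.7,-3,-1.8]},{"xyz": [-0.7,-3,-1.8]}])

```text
invalid input at $.commands[0]: expected keys xyz, roll
```

Emit:
move_arm(commands=[{"xyz": [0,-3,-1.8]},{"xyz": [0,-3,-1.8]},{"xyz": [0,-3,-1.8]},{"xyz": [0,-3,-1.8]},{"xyz": [0,-3,-1.8]},{"xyz": [0,-3,-1.8]},{"xyz": [0,0,0],"roll": 6},{"xyz": [0,0,0],"roll": 6},{"xyz": [0,0,0],"roll": 6},{"xyz": [0,0,0],"roll": 6},{"xyz": [0,0,0],"roll": 6},{"xyz": [0,0,0]}])

```text
invalid input at $.commands[0]: expected keys xyz, roll
```

```bash
python3 - <<'E'
from h import *
import pickle
p=camera_params('wrist');save('wrist','w1.png');pickle.dump(p,open('w1.pkl','wb'))
s=get_state();print(s['time'],s['tool_pos'],s['tcp_rot'],s['joint_positions'],s['wrist_force'])
E
```

```text
0.2 [0.14838778 0.60692082 0.25284354] [-177.68023055   89.95219444 -101.41996743] [-77.55563152  19.05690881  -3.70702039  83.68639961   1.23761846
  77.34432553  -5.07194486] [ 0.60470151 -0.5434625   0.48742496]
```

View pics/w1.png

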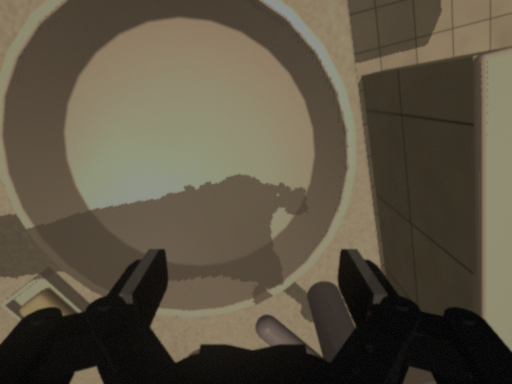

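Each row needs both keys, so the calls were refused and the view is the unchanged basin. I'll redo them.

Emit:
move_arm(commands=[{"xyz": [-0.7,-3,-1.8],"roll": 0},{"xyz": [-0.7,-3,-1.8],"roll": 0},{"xyz": [-0.7,-3,-1.8],"roll": 0},{"xyz": [-0.7,-3,-1.8],"roll": 0},{"xyz": [-0.7,-3,-1.8],"roll": 0},{"xyz": [-0.7,-3,-1.8],"roll": 0},{"xyz": [-0.7,-3,-1.8],"roll": 0},{"xyz": [-0.7,-3,-1.8],"roll": 0},{"xyz": [-0.7,-3,-1.8],"roll": 0},{"xyz": [-0.7,-3,-1.8],"roll": 0},{"xyz": [-0.7,-3,-1.8],"roll": 0},{"xyz": [-0.7,-3,-1.8],"roll": 0}])

```text
time: 1.2
tool_pos: [0.4477, 0.3103, 0.3377]
tcp_rot: [2.1, 90.0, 78.4]
wrist_force: [0.2, 0.6, -0.3]
finger_gap: 0.0852
```

Emit:
move_arm(commands=[{"xyz": [0,-3,-1.8],"roll": 0},{"xyz": [0,-3,-1.8],"roll": 0},{"xyz": [0,-3,-1.8],"roll": 0},{"xyz": [0,-3,-1.8],"roll": 0},{"xyz": [0,-3,-1.8],"roll": 0},{"xyz": [0,-3,-1.8],"roll": 0},{"xyz": [0,0,0],"roll": 6},{"xyz": [0,0,0],"roll": 6},{"xyz": [0,0,0],"roll": 6},{"xyz": [0,0,0],"roll": 6},{"xyz": [0,0,0],"roll": 6},{"xyz": [0,0,0],"roll": 0}])

```text
time: 2.2
tool_pos: [0.5959, 0.1642, 0.337]
tcp_rot: [154.0, 90.0, -160.0]
wrist_force: [-0.2, -0.4, -0.4]
finger_gap: 0.0849
```

```bash
python3 - <<'E'
from h import *
import pickle
p=camera_params('wrist');save('wrist','w2.png');pickle.dump(p,open('w2.pkl','wb'))
s=get_state();print(s['time'],s['tool_pos'],s['tcp_rot'],s['joint_positions'],s['wrist_force'])
E
```

```text
2.25 [0.59594202 0.16424621 0.33711161] [ 152.94886714   89.98148227 -160.68881291] [-39.05485302  17.10736052  25.2507886   78.17960984  -7.22230331
  86.31268458  32.04161946] [-0.0856234   0.34483017  0.79399081]
```

View pics/w2.png

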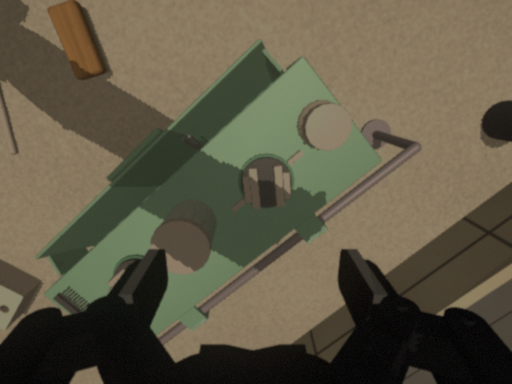

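```bash
python3 - <<'E'
import cv2
a=cv2.imread('pics/w2.png')[135:225,210:330]
a=cv2.convertScaleAbs(cv2.resize(a,None,fx=6,fy=6,interpolation=2),alpha=1.8)
cv2.imwrite('pics/c4.png',a)
E
```

```text
(no output)
```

View pics/c4.png

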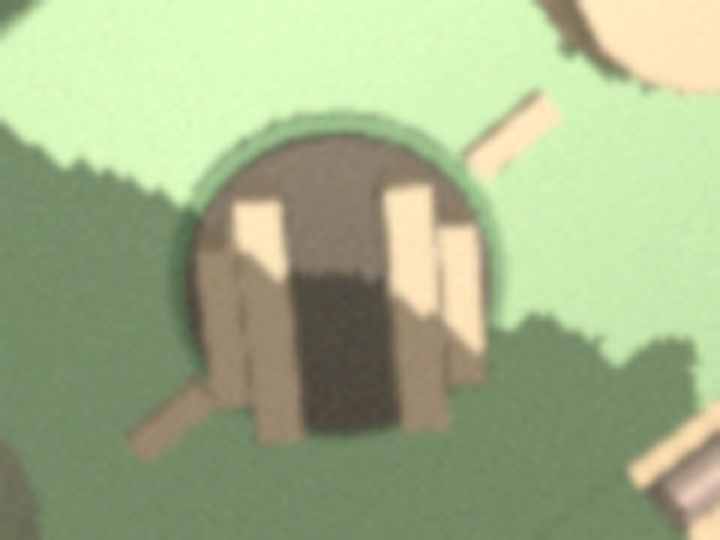

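```bash
python3 - <<'E'
from h import *
import pickle
np.set_printoptions(precision=4,suppress=True)
t=camera_params('top');w=pickle.load(open('w2.pkl','rb'))
h=lambda x,y:(120+x/4.7,115+y/4.7)
c=lambda x,y:(210+x/6,135+y/6)
print('head',tri([(t,h(222,171)),(w,c(342,316))]))
print('ridgeL',tri([(t,h(157,173)),(w,c(513,135))]))
print('ridgeR',tri([(t,h(290,181)),(w,c(170,420))]))
for z in(.15,.155,.16):
  P=[plane(w,c(*q),z) for q in [(283,205),(300,440),(385,190),(402,430),(342,316)]]
  a=lambda d:np.degrees(np.arctan2(-d[1],-d[0]))
  print(z,a(P[1]-P[0]),a(P[3]-P[2]),P[4],np.linalg.norm(P[2]-P[0]))
for z in (.125,.13,.135,.14):
  A,B=[plane(w,c(*q),z) for q in[(513,135),(170,420)]]
  print(z,(A+B)/2,A-B,np.degrees(np.arctan2(*(A-B)[1::-1])))
E
```

```text
head (array([0.6162, 0.1649, 0.1516]), [array([ 0. , -0.7]), array([-1.1, -1.4])])
ridgeL (array([0.6165, 0.2082, 0.1416]), [array([ 0. , -0.2]), array([-0.4, -0.5])])
ridgeR (array([0.6124, 0.125 , 0.1392]), [array([ 0. , -0.4]), array([-0.7, -0.9])])
0.15 140.28741108487594 141.23195200856827 [0.6185 0.1644 0.15  ] 0.018143236691551035
0.155 140.28741108487597 141.2319520085681 [0.6172 0.1653 0.155 ] 0.017848220286407045
0.16 140.28741108487597 141.23195200856816 [0.6159 0.1662 0.16  ] 0.017553203881262927
0.125 [0.6192 0.164  0.125 ] [0.0043 0.087  0.    ] 87.18577526937337
0.13 [0.618  0.1649 0.13  ] [0.0042 0.0856 0.    ] 87.18577526937327
0.135 [0.6168 0.1657 0.135 ] [0.0041 0.0843 0.    ] 87.18577526937332
0.14 [0.6156 0.1666 0.14  ] [0.0041 0.083  0.    ] 87.18577526937337
```

```bash
cat >> h.py <<'E'
from scipy.spatial.transform import Rotation as R
def todo(target,jaw,n=1):
    s=get_state();r=R.from_euler('xyz',s['tcp_rot'],degrees=True).as_matrix()
    j=np.degrees(np.arctan2(r[1,2],r[0,2]))
    d=r.T@(np.array(target)-s['tool_pos'])*100
    print('t',s['time'],'pos',s['tool_pos'].round(4),'jaw',j.round(2),'shift cm',d.round(2),'per row',(d/n).round(3),'roll',round((j-jaw+180)%360-180,2))
    print('tilt',np.degrees(np.arccos(-r[2,0])).round(2),'F',s['wrist_force'].round(1),s['ft_torque'].round(2),'gap',s['finger_gap'],'j',s['joint_positions'].round(0))
E
python3 -c "
from h import *
todo([.4465,-.329,.28],-78.4,14)"
```

```text
t 2.25 pos [0.5959 0.1642 0.3371] jaw 46.36 shift cm [  5.72 -23.22 -46.01] per row [ 0.409 -1.659 -3.286] roll 124.76
tilt 0.02 F [-0.1  0.3  0.8] [0.   0.03 0.02] gap 0.08518591083316171 j [-39.  17.  25.  78.  -7.  86.  32.]
```

Emit:
move_arm(commands=[{"xyz": [0,-1.66,-3.29],"roll": 0},{"xyz": [0,-1.66,-3.29],"roll": 0},{"xyz": [0,-1.66,-3.29],"roll": 0},{"xyz": [0,-1.66,-3.29],"roll": 0},{"xyz": [0,-1.66,-3.29],"roll": 0},{"xyz": [0,-1.66,-3.29],"roll": 0},{"xyz": [0,-1.66,-3.29],"roll": 0},{"xyz": [0,-1.66,-3.29],"roll": 0},{"xyz": [0.8,-1.66,-3.29],"roll": 0},{"xyz": [0.8,-1.66,-3.29],"roll": 0},{"xyz": [0.8,-1.66,-3.29],"roll": 0},{"xyz": [0.8,-1.66,-3.29],"roll": 0}])

```text
time: 3.25
tool_pos: [0.4661, -0.2604, 0.3052]
tcp_rot: [-30.3, 89.9, 16.2]
wrist_force: [0.0, 0.9, -0.6]
finger_gap: 0.0853
```

Emit:
move_arm(commands=[{"xyz": [1.2,-1.66,-3.29],"roll": 0},{"xyz": [1.2,-1.66,-3.29],"roll": 0},{"xyz": [0,0,0],"roll": 6.9},{"xyz": [0,0,0],"roll": 6.9},{"xyz": [0,0,0],"roll": 6.9},{"xyz": [0,0,0],"roll": 6.9},{"xyz": [0,0,0],"roll": 6.9},{"xyz": [0,0,0],"roll": 6.9},{"xyz": [0,0,0],"roll": 6.9},{"xyz": [0,0,0],"roll": 6.9},{"xyz": [0,0,0],"roll": 6.9},{"xyz": [0,0,0],"roll": 6.9}])

```text
time: 4.25
tool_pos: [0.4455, -0.3292, 0.2813]
tcp_rot: [94.7, 90.0, 71.9]
wrist_force: [0.2, -0.1, -0.0]
finger_gap: 0.0852
```

Emit:
move_arm(commands=[{"xyz": [0,0,0],"roll": 6.9},{"xyz": [0,0,0],"roll": 6.9},{"xyz": [0,0,0],"roll": 6.9},{"xyz": [0,0,0],"roll": 6.9},{"xyz": [0,0,0],"roll": 6.9},{"xyz": [0,0,0],"roll": 6.9},{"xyz": [0,0,0],"roll": 6.9},{"xyz": [0,0,0],"roll": 6.9},{"xyz": [0,0,0],"roll": 0}])

```text
time: 5.0
tool_pos: [0.4456, -0.3291, 0.2812]
tcp_rot: [-123.7, 90.0, 158.3]
wrist_force: [0.2, 0.1, -1.3]
finger_gap: 0.0852
```

```bash
python3 - <<'E'
from h import *
import pickle
todo([.4465,-.329,.28],-78.4)
p=camera_params('wrist');save('wrist','w3.png');pickle.dump(p,open('w3.pkl','wb'))
E
```

```text
t 5.0 pos [ 0.4456 -0.3291  0.2812] jaw -78.04 shift cm [0.12 0.1  0.01] per row [0.116 0.096 0.006] roll 0.36
tilt 0.02 F [ 0.2  0.1 -1.3] [0.03 0.01 0.01] gap 0.08524669779826684 j [-23.  16.  65.  95. -14.  79. -33.]
```

View pics/w3.png

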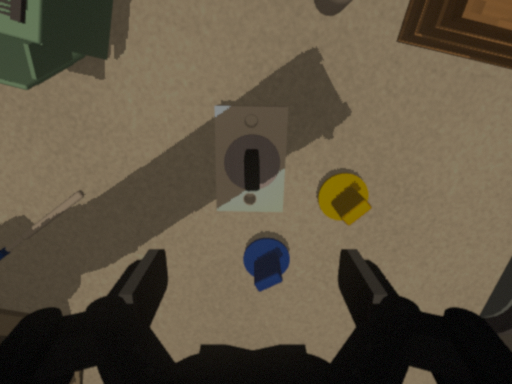

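```bash
python3 - <<'E'
import cv2
a=cv2.imread('pics/w3.png')[95:220,200:300]
a=cv2.convertScaleAbs(cv2.resize(a,None,fx=4.8,fy=4.8,interpolation=2),alpha=2.2)
cv2.imwrite('pics/c5.png',a)
E
```

```text
(no output)
```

View pics/c5.png

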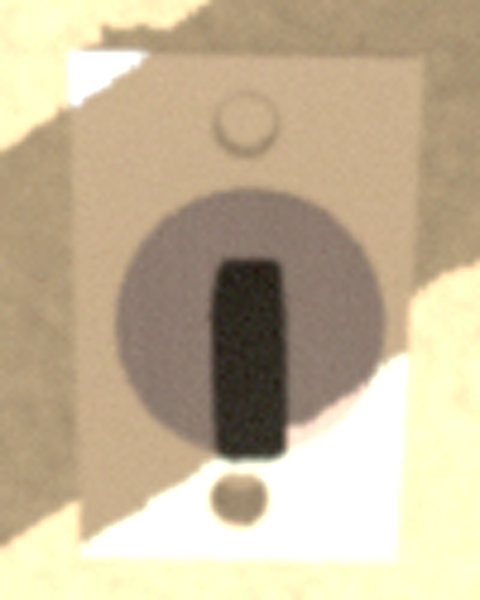

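```bash
python3 - <<'E'
from h import *
import pickle
np.set_printoptions(precision=4,suppress=True)
t=camera_params('top');w=pickle.load(open('w3.pkl','rb'))
f=lambda x,y:(305+x*.15,180+y*65/433)
c=lambda x,y:(200+x/4.8,95+y/4.8)
print('collar',plane(w,c(251,321),.05),plane(t,f(180,215),.05),tri([(t,f(180,215)),(w,c(251,321))]))
A=plane(w,c(246,123),.045);B=plane(w,c(240,498),.045);print('holes',A,B,(A+B)/2,np.degrees(np.arctan2(*(A-B)[1::-1])))
print([tri([(t,f(155,117)),(w,c(246,123))])[0],tri([(t,f(203,318)),(w,c(240,498))])[0]])
Q=[plane(w,c(*q),.106) for q in [(214,455),(286,455)]];print('key top end',Q,np.linalg.norm(Q[0]-Q[1]))
C=[plane(w,c(*q),.045) for q in [(68,55),(424,58),(396,556),(80,558)]];print(np.mean(C,0),C)
# vertical handle edges direction
E=plane(w,c(219,262),.05);F=plane(w,c(280,262),.05);print('handle base end',E,F,np.degrees(np.arctan2(*(E-F)[1::-1])),np.degrees(np.arctan2(*(Q[0]-Q[1])[1::-1])))
E
```

```text
collar [ 0.4489 -0.3284  0.05  ] [ 0.4464 -0.3287  0.05  ] (array([ 0.4473, -0.3293,  0.044 ]), [array([-0.2, -0.1]), array([0.4, 0.4])])
holes [ 0.4955 -0.3173  0.045 ] [ 0.4006 -0.3357  0.045 ] [ 0.4481 -0.3265  0.045 ] 10.944608415030777
[array([ 0.4944, -0.3185,  0.0431]), array([ 0.3994, -0.3375,  0.0437])]
key top end [array([ 0.4303, -0.3242,  0.106 ]), array([ 0.4336, -0.3395,  0.106 ])] 0.015610737635531767
[ 0.4474 -0.3263  0.045 ] [array([ 0.5022, -0.2723,  0.045 ]), array([ 0.5192, -0.3559,  0.045 ]), array([ 0.3932, -0.3799,  0.045 ]), array([ 0.3751, -0.2972,  0.045 ])]
handle base end [ 0.4618 -0.3176  0.05  ] [ 0.4649 -0.3324  0.05  ] 101.9604865142947 101.96381706019797
```

Emit:
move_arm(commands=[{"xyz": [3,0.24,0],"roll": 0},{"xyz": [3,0,0],"roll": 0},{"xyz": [3,0,0],"roll": 0},{"xyz": [3,0,0],"roll": 0},{"xyz": [3,0,0],"roll": 0},{"xyz": [2.4,0,0],"roll": 0},{"xyz": [1.6,0,0],"roll": 0},{"xyz": [0.8,0,0],"roll": 0},{"xyz": [0,0,0],"roll": 0}])

```text
time: 5.8
tool_pos: [0.4471, -0.3283, 0.0819]
tcp_rot: [-129.5, 89.8, 152.8]
wrist_force: [0.4, -0.0, 0.0]
finger_gap: 0.0855
```

Emit:
move_arm(commands=[{"xyz": [0,0,0],"roll": 0},{"xyz": [0,0,0],"roll": 0},{"xyz": [0,0,0],"roll": 0},{"xyz": [0,0,0],"roll": 0},{"xyz": [0,0,0],"roll": 0},{"xyz": [0,0,0],"roll": 0},{"xyz": [0,0,0],"roll": 0},{"xyz": [0,0,0],"roll": 0}], grip=1, grip_force=70)

```text
time: 6.47
tool_pos: [0.4482, -0.3289, 0.0838]
tcp_rot: [75.5, 90.0, -2.4]
wrist_force: [-0.8, 1.9, 6.5]
finger_gap: 0.0152
```

```bash
python3 - <<'E'
from h import *
todo([.448,-.329,.083],-78)
a=save('wrist','w4.png');b=save('side','s4.png')
c=cv2.resize(b[240:330,180:300],(533,400));cv2.imwrite('pics/c6.png',cv2.cvtColor(c,cv2.COLOR_RGB2BGR))
E
```

```text
t 6.4667 pos [ 0.4482 -0.3289  0.0838] jaw -77.92 shift cm [ 0.08 -0.02  0.01] per row [ 0.079 -0.023  0.006] roll 0.08
tilt 0.05 F [-0.8  1.9  6.5] [0.23 0.09 0.  ] gap 0.015219908743786124 j [-13.  29.  55. 107. -28.  59. -24.]
```

View pics/c6.png

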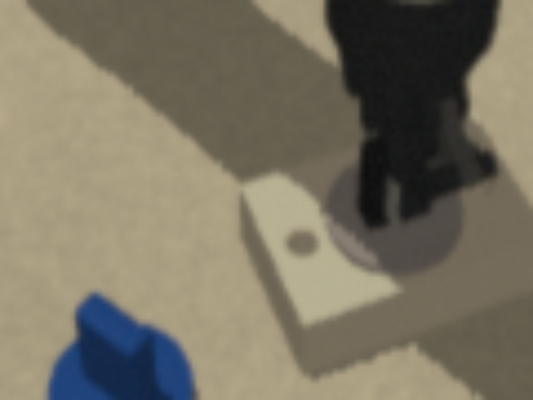

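View pics/w4.png

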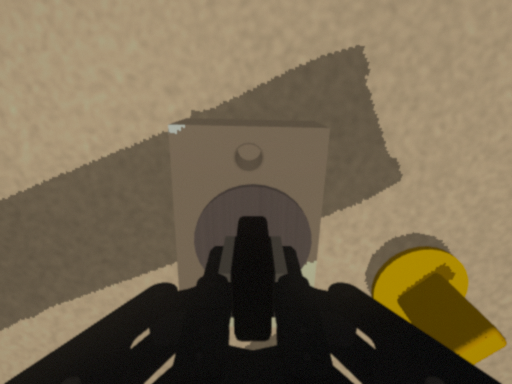

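Emit:
move_arm(commands=[{"xyz": [-1,0,0],"roll": 0},{"xyz": [-2,0,0],"roll": 0},{"xyz": [-3.5,0,0],"roll": 0},{"xyz": [-3.5,0,0],"roll": 0},{"xyz": [-3.5,0,0],"roll": 0},{"xyz": [-3.5,0,0],"roll": 0},{"xyz": [-3,0,0],"roll": 0},{"xyz": [-2,0,0],"roll": 0},{"xyz": [0,0,0],"roll": 0}])

```text
time: 7.32
tool_pos: [0.4485, -0.3301, 0.3077]
tcp_rot: [56.0, 89.7, -22.0]
wrist_force: [0.3, -0.3, -0.8]
finger_gap: 0.0153
```

```bash
python3 - <<'E'
from h import *
todo([.6165,.165,.305],50.8,14)
E
```

```text
t 7.3167 pos [ 0.4485 -0.3301  0.3077] jaw -77.97 shift cm [  0.25  26.75 -44.92] per row [ 0.018  1.911 -3.209] roll -128.77
tilt 0.31 F [ 0.3 -0.3 -0.8] [-0.03 -0.01 -0.01] gap 0.015341078474468047 j [-23.  15.  66.  92. -14.  82. -34.]
```

Emit:
move_arm(commands=[{"xyz": [0,1,-1.6],"roll": 0},{"xyz": [0,1.91,-3.2],"roll": 0},{"xyz": [0,1.91,-3.2],"roll": 0},{"xyz": [0,1.91,-3.2],"roll": 0},{"xyz": [0,1.91,-3.2],"roll": 0},{"xyz": [0,1.91,-3.2],"roll": 0},{"xyz": [0,1.91,-3.2],"roll": 0},{"xyz": [0,1.91,-3.2],"roll": 0},{"xyz": [0,1.91,-3.2],"roll": 0},{"xyz": [0,1.91,-3.2],"roll": 0},{"xyz": [0,1.91,-3.2],"roll": 0},{"xyz": [0,1.91,-3.2],"roll": 0}])

```text
time: 8.32
tool_pos: [0.5861, 0.0788, 0.3028]
tcp_rot: [-112.2, 89.9, 169.9]
wrist_force: [-0.1, -0.1, -1.1]
finger_gap: 0.015
```

Emit:
move_arm(commands=[{"xyz": [0,1.91,-3.2],"roll": 0},{"xyz": [0,1.8,-3.1],"roll": 0},{"xyz": [0,1,-1.6],"roll": 0},{"xyz": [0,0,0],"roll": -6.8},{"xyz": [0,0,0],"roll": -6.8},{"xyz": [0,0,0],"roll": -6.8},{"xyz": [0,0,0],"roll": -6.8},{"xyz": [0,0,0],"roll": -6.8},{"xyz": [0,0,0],"roll": -6.8},{"xyz": [0,0,0],"roll": -6.8},{"xyz": [0,0,0],"roll": -6.8},{"xyz": [0,0,0],"roll": -6.8}])

```text
time: 9.32
tool_pos: [0.6153, 0.1638, 0.3027]
tcp_rot: [-132.4, 89.9, -148.9]
wrist_force: [0.2, -0.0, -0.4]
finger_gap: 0.0156
```

Emit:
move_arm(commands=[{"xyz": [0,0,0],"roll": -6.8},{"xyz": [0,0,0],"roll": -6.8},{"xyz": [0,0,0],"roll": -6.8},{"xyz": [0,0,0],"roll": -6.8},{"xyz": [0,0,0],"roll": -6.8},{"xyz": [0,0,0],"roll": -6.8},{"xyz": [0,0,0],"roll": -6.8},{"xyz": [0,0,0],"roll": -6.8},{"xyz": [0,0,0],"roll": -6.8},{"xyz": [0,0,0],"roll": 0},{"xyz": [0,0,0],"roll": 0}])

```text
time: 10.23
tool_pos: [0.6155, 0.1638, 0.3029]
tcp_rot: [156.6, 89.9, -159.2]
wrist_force: [-0.3, -0.4, -1.4]
finger_gap: 0.0153
```

```bash
python3 - <<'E'
from h import *
import pickle
todo([.6165,.165,.305],50.8)
p=camera_params('wrist');save('wrist','w5.png');pickle.dump(p,open('w5.pkl','wb'))
E
```

```text
t 10.2333 pos [0.6155 0.1638 0.3029] jaw 44.23 shift cm [-0.22  0.01  0.15] per row [-0.215  0.012  0.153] roll -6.57
tilt 0.05 F [-0.3 -0.4 -1.4] [0.02 0.01 0.04] gap 0.015302795069037017 j [-42.  21.  31.  79. -11.  83.  33.]
```

View pics/w5.png

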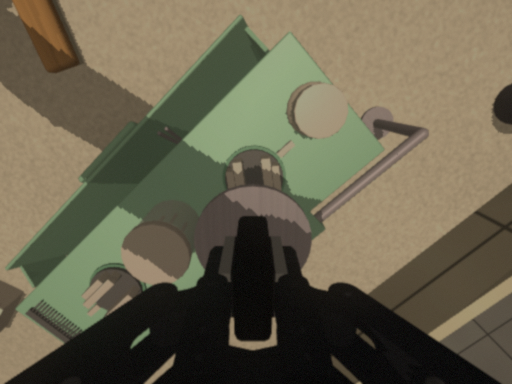

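Emit:
move_arm(commands=[{"xyz": [0,0,0.15],"roll": -6.6},{"xyz": [2,0,0],"roll": 0},{"xyz": [2.5,0,0],"roll": 0},{"xyz": [2,0,0],"roll": 0},{"xyz": [1,0,0],"roll": 0},{"xyz": [0.5,0,0],"roll": 0},{"xyz": [0,0,0],"roll": 0}])

```text
time: 10.87
tool_pos: [0.6165, 0.1652, 0.2227]
tcp_rot: [155.5, 89.9, -153.5]
wrist_force: [-0.6, -0.2, -1.4]
finger_gap: 0.0151
```

```bash
python3 - <<'E'
from h import *
todo([.6165,.165,.192],50.8)
b=save('side','s6.png');save('top','t6.png')
c=cv2.resize(b[60:210,225:345],(600,750)[::1],interpolation=2);c=cv2.resize(c,(480,600));cv2.imwrite('pics/c7.png',cv2.cvtColor(c,cv2.COLOR_RGB2BGR))
save('wrist','w6.png')
E
```

```text
t 10.8667 pos [0.6165 0.1652 0.2227] jaw 50.98 shift cm [ 3.07 -0.01 -0.01] per row [ 3.066 -0.012 -0.009] roll 0.18
tilt 0.08 F [-0.6 -0.2 -1.4] [ 0.01 -0.03  0.04] gap 0.015069377793829187 j [-41.  23.  29.  85. -11.  75.  40.]
```

View pics/c7.png

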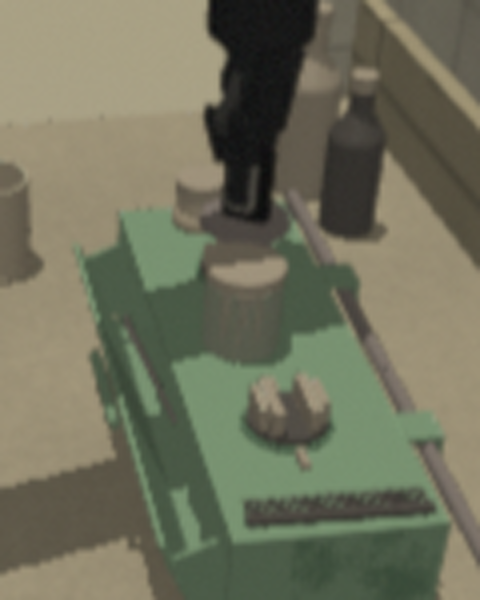

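View pics/w6.png

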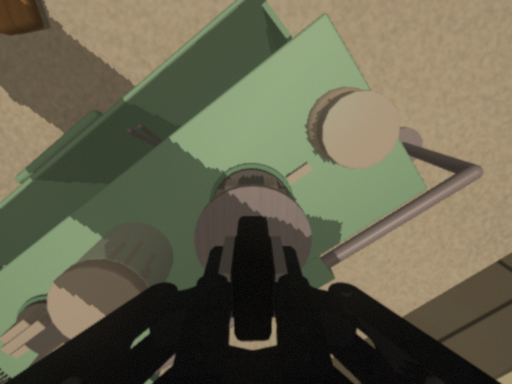

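Emit:
move_arm(commands=[{"xyz": [0.5,0,0],"roll": 0},{"xyz": [0.5,0,0],"roll": 0},{"xyz": [0.5,0,0],"roll": 0},{"xyz": [0.4,0,0],"roll": 0},{"xyz": [0.4,0,0],"roll": 0},{"xyz": [0.3,0,0],"roll": 0},{"xyz": [0,0,0],"roll": 0}])

```text
time: 11.6
tool_pos: [0.6175, 0.1651, 0.2043]
tcp_rot: [-4.0, 89.7, 47.0]
wrist_force: [-21.7, -5.4, 51.7]
finger_gap: 0.0152
```

Emit:
move_arm(commands=[{"xyz": [0.2,0,0],"roll": 0},{"xyz": [0.2,0,0],"roll": 0},{"xyz": [0,0,0],"roll": 0}])

```text
time: 11.85
tool_pos: [0.6185, 0.1645, 0.2036]
tcp_rot: [-15.3, 89.5, 35.7]
wrist_force: [-29.6, -8.5, 74.1]
finger_gap: 0.0154
```

Emit:
move_arm(commands=[{"xyz": [-1,0,0],"roll": 0},{"xyz": [-1.2,0,0],"roll": 0},{"xyz": [0,0,0],"roll": 0},{"xyz": [0,0,0],"roll": 0}])

```text
time: 12.18
tool_pos: [0.6169, 0.1653, 0.215]
tcp_rot: [-29.6, 90.0, 21.4]
wrist_force: [0.0, 0.0, -1.6]
finger_gap: 0.0153
```

```bash
python3 - <<'E'
from h import *
import pickle
todo([.6165,.165,.192],50.8)
p=camera_params('wrist');a=save('wrist','w7.png');pickle.dump(p,open('w7.pkl','wb'))
c=cv2.resize(a[140:300,170:340],None,fx=3.5,fy=3.5,interpolation=2);c=cv2.convertScaleAbs(c,alpha=2.2);cv2.imwrite('pics/c8.png',cv2.cvtColor(c,cv2.COLOR_RGB2BGR))
t=save('top','t7.png')
c=cv2.resize(t[100:220,100:300],(800,480),interpolation=2);cv2.imwrite('pics/c9.png',cv2.cvtColor(c,cv2.COLOR_RGB2BGR))
E
```

```text
t 12.1833 pos [0.6169 0.1653 0.215 ] jaw 51.06 shift cm [ 2.3   0.01 -0.05] per row [ 2.303  0.013 -0.048] roll 0.26
tilt 0.01 F [ 0.   0.  -1.6] [-0.01 -0.01 -0.03] gap 0.01530274125489299 j [-41.  23.  29.  86. -12.  74.  40.]
```

View pics/c8.png

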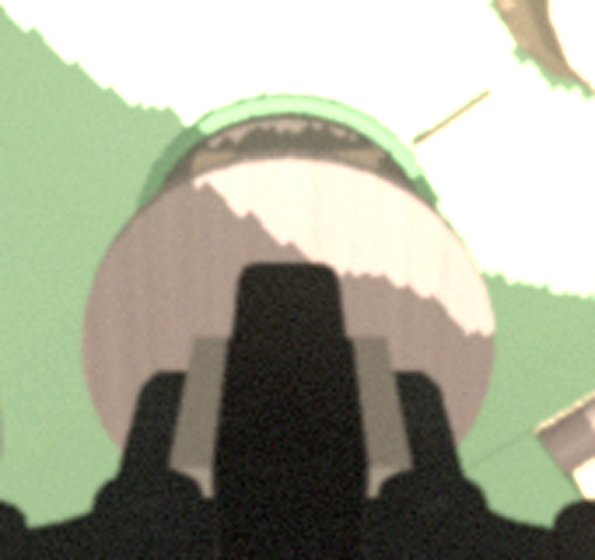

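View pics/c9.png

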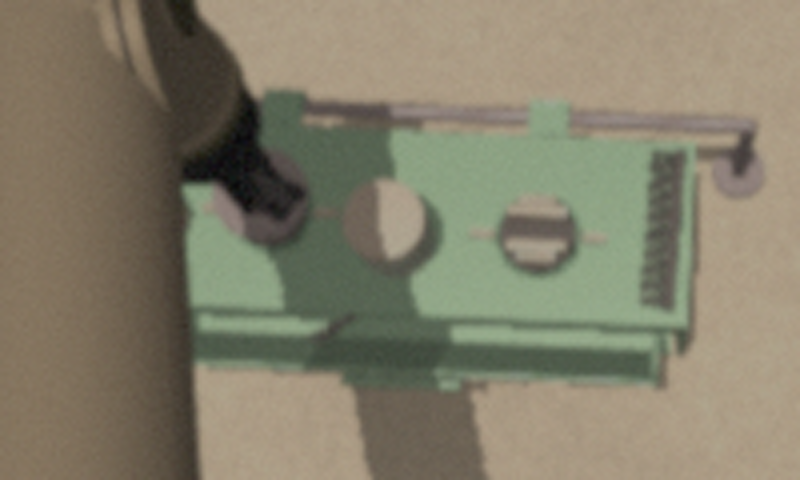

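```bash
python3 - <<'E'
from h import *
import pickle
np.set_printoptions(precision=4,suppress=True)
t=camera_params('top');L=lambda n:pickle.load(open(n,'rb'))
w2,w5,w7=L('w2.pkl'),L('w5.pkl'),L('w7.pkl')
print('rail corner',tri([(w2,(418,147)),(w5,(427,130)),(t,(124,125))]))
for n in ['w2','w5','w7']: print(n,L(n+'.pkl')['cam_to_world'][:3,3], L(n+'.pkl')['cam_to_world'][:3,1])
a=cv2.imread('pics/w7.png');
cv2.imwrite('pics/c10.png',np.hstack([cv2.resize(cv2.convertScaleAbs(a[150:205,205:305],alpha=1.3),(800,440),interpolation=2)]))
b=cv2.imread('pics/w5.png');cv2.imwrite('pics/c11.png',cv2.resize(cv2.convertScaleAbs(b[135:210,205:305],alpha=1.5),(800,600),interpolation=2))
# predicted circles
X=np.array([.6165,.165]);
for p,n in((w2,'w2'),(w5,'w5'),(w7,'w7')):
  print(n,proj(p,[*X,.153]))
E
```

```text
rail corner (array([0.7121, 0.3168, 0.1115]), [array([-1.9, -0.9]), array([-4.3,  2.6]), array([-1.8, -1. ])])
w2 [0.5383 0.2199 0.4575] [ 0.6827 -0.66    0.3136]
w5 [0.5597 0.2213 0.4233] [ 0.6622 -0.6806  0.3134]
w7 [0.5545 0.2156 0.3355] [ 0.7382 -0.597   0.314 ]
w2 [266.2315 186.8456]
w5 [253.9999 183.0775]
w7 [251.5853 220.5219]
```

View pics/c10.png

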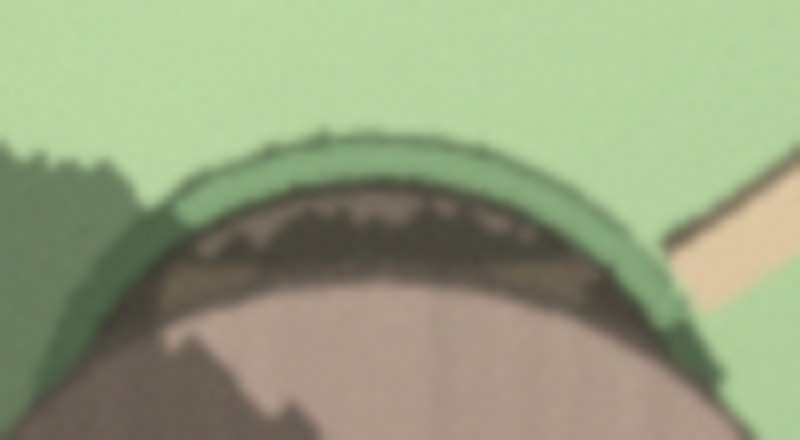

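View pics/c11.png

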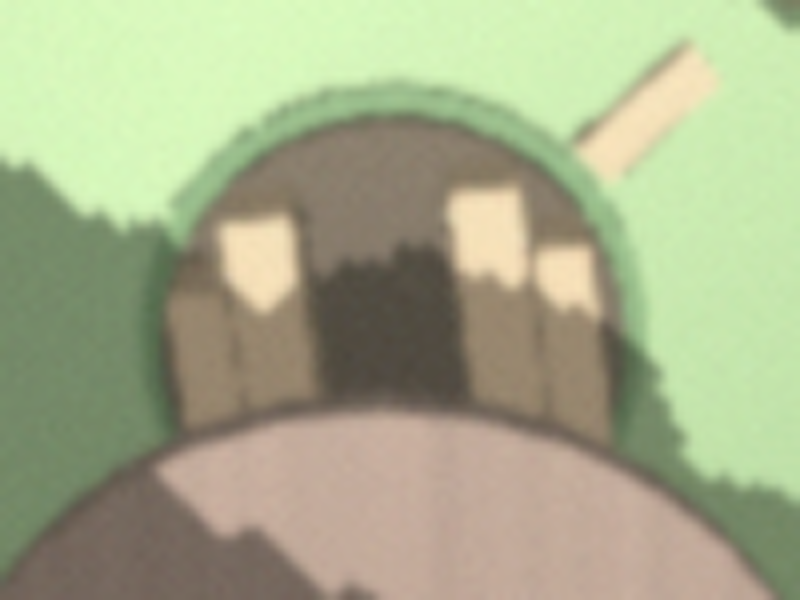

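View pics/w7.png

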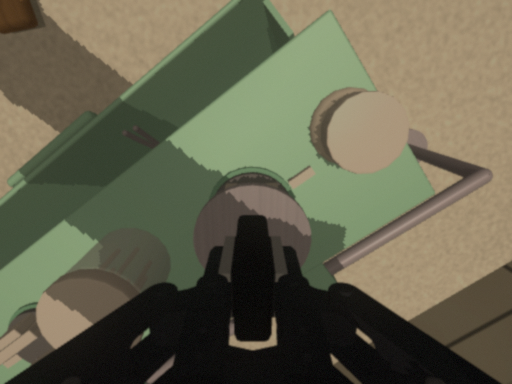

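```bash
python3 - <<'E'
from h import *
import pickle
np.set_printoptions(precision=4,suppress=True)
L=lambda n:pickle.load(open(n,'rb'))
w2,w5,w7=L('w2.pkl'),L('w5.pkl'),L('w7.pkl')
c2=lambda x,y:(210+x/6,135+y/6)
c5=lambda x,y:(205+x/8,135+y/8)
c7=lambda x,y:(205+x/8,150+y/8)
A=tri([(w2,c2(283,203)),(w5,c5(293,212)),(w7,c7(258,262))]);B=tri([(w2,c2(385,188)),(w5,c5(450,188)),(w7,c7(495,262))])
print(A,B,np.linalg.norm(A[0]-B[0]))
print('outer R', tri([(w2,c2(480,228)),(w5,c5(592,245)),(w7,c7(590,265))]))
print('ridge outer tip', tri([(w2,c2(540,92)),(w5,c5(688,42))]), 'inner',tri([(w2,c2(468,158)),(w5,c5(585,140)),(w7,c7(665,240))]))
E
```

```text
(array([0.5981, 0.1672, 0.1245]), [array([-1.6, -1.7]), array([0.9, 0.1]), array([1.1, 2.6])]) (array([0.6107, 0.1835, 0.1237]), [array([-0.7, -1.3]), array([1.2, 0.1]), array([-0.7,  1.8])]) 0.020616024675766575
outer R (array([0.6526, 0.1802, 0.0192]), [array([-4. , -2.7]), array([ 0.8, -0.1]), array([4.1, 4.1])])
ridge outer tip (array([0.6137, 0.2169, 0.146 ]), [array([ 0.1, -0.1]), array([-0.1,  0.1])]) inner (array([0.6172, 0.1989, 0.128 ]), [array([-0.3, -0.6]), array([-0. ,  0.6]), array([0.6, 0.2])])
```

Emit:
move_arm(commands=[{"xyz": [0.5,0,0],"roll": 0},{"xyz": [0.4,0,0],"roll": 0},{"xyz": [0.4,0,0],"roll": 0},{"xyz": [0,0,0],"roll": 0},{"xyz": [0,0,0],"roll": 0}])

```text
time: 12.7
tool_pos: [0.6168, 0.1651, 0.2042]
tcp_rot: [17.7, 89.9, 68.7]
wrist_force: [-9.8, -2.0, 19.8]
finger_gap: 0.0153
```

```bash
python3 - <<'E'
from h import *
todo([.6165,.165,.192],50.8)
s=get_state();print(s['ft_torque'],s['wrist_force'])
b=save('side','s8.png')
c=cv2.resize(b[80:200,235:331],(640,800),interpolation=2)[:600];cv2.imwrite('pics/c12.png',cv2.cvtColor(cv2.convertScaleAbs(c,alpha=1.4),cv2.COLOR_RGB2BGR))
E
```

```text
t 12.7 pos [0.6168 0.1651 0.2042] jaw 51.05 shift cm [ 1.22  0.02 -0.03] per row [ 1.221  0.017 -0.027] roll 0.25
tilt 0.06 F [-9.8 -2.  19.8] [-0.62  2.09 -0.06] gap 0.015259064283186354 j [-41.  24.  29.  87. -12.  72.  41.]
[-0.62046414  2.08544463 -0.05913978] [-9.75184883 -1.97424236 19.78585953]
```

View pics/c12.png

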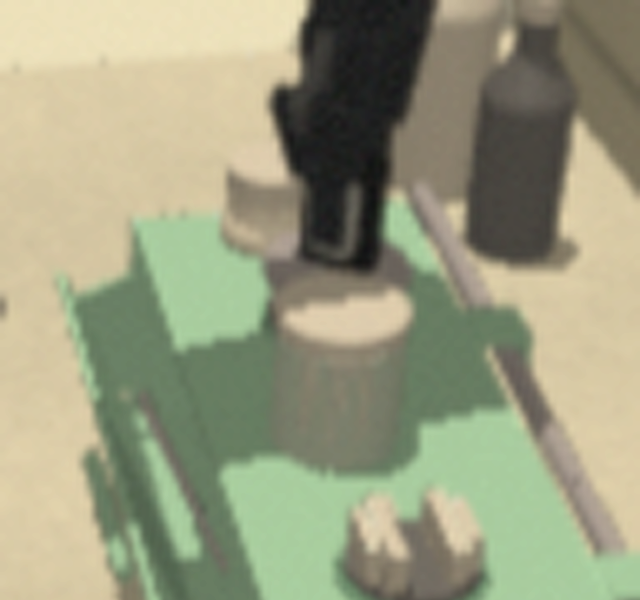

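```bash
python3 - <<'E'
from h import *
np.set_printoptions(precision=4,suppress=True)
t=camera_params('top');s=camera_params('side')
h=lambda x,y:(120+x/4.7,115+y/4.7)
k=lambda x,y:(235+x/4.5,95+y/4.5)
k2=lambda x,y:(235+x*96/640,80+y*.15)
# right screw bars: near ends (toward -y) front bar / rear bar tops
print('rear bar top -y end',tri([(t,h(575,175)),(s,k(325,300))]))
print('rear bar top far end',tri([(t,h(500,175)),(s,k(293,263))]))
print('front bar far end',tri([(t,h(500,228)),(s,k(240,268))]))
print('org corner front-right',tri([(t,h(712,318)),(s,k(212,442))]),'back right',tri([(t,h(722,98)),(s,k(462,430))]))
print('jar top now', tri([(t,h(357,190)),(s,k2(346,312))]))
E
```

```text
rear bar top -y end (array([ 0.6098, -0.0555,  0.1679]), [array([ 0.2, -1.2]), array([-1.3,  0.2])])
rear bar top far end (array([ 0.6087, -0.0089,  0.1627]), [array([ 0. , -0.2]), array([-0.3,  0. ])])
front bar far end (array([ 0.5754, -0.0093,  0.1637]), [array([ 0. , -0.3]), array([-0.3,  0.1])])
org corner front-right (array([ 0.5234, -0.1385,  0.1448]), [array([ 0.1, -0.4]), array([-0.5,  0.1])]) back right (array([ 0.6655, -0.1461,  0.1368]), [array([ 0.1, -0.3]), array([-0.4,  0.1])])
jar top now (array([0.5908, 0.072 , 0.1995]), [array([ 0.1, -0.6]), array([-0.6,  0.1])])
```

Emit:
move_arm(commands=[{"xyz": [-0.25,0.2,0],"roll": 0},{"xyz": [0,0,0],"roll": 0},{"xyz": [0,0,0],"roll": 5},{"xyz": [0,0,0],"roll": 5},{"xyz": [0,0,0],"roll": 5},{"xyz": [0,0,0],"roll": 5},{"xyz": [0,0,0],"roll": 5},{"xyz": [0,0,0],"roll": 5},{"xyz": [0,0,0],"roll": 0}])

```text
time: 13.5
tool_pos: [0.6154, 0.1663, 0.2046]
tcp_rot: [-84.0, 90.0, -63.2]
wrist_force: [-0.5, 0.6, 5.1]
finger_gap: 0.0148
```

```bash
python3 - <<'E'
from h import *
todo([.615,.167,.205],-18)
a=save('wrist','w9.png')
E
```

```text
t 13.5 pos [0.6154 0.1663 0.2046] jaw 20.8 shift cm [-0.04  0.08 -0.02] per row [-0.042  0.079 -0.017] roll 38.8
tilt 0.03 F [-0.5  0.6  5.1] [-0.21  0.09 -0.06] gap 0.014813347720977121 j [-45.  25.  34.  87. -14.  73.  12.]
```

View pics/w9.png

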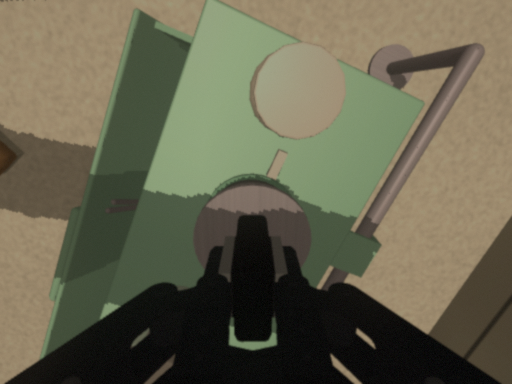

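Emit:
move_arm(commands=[{"xyz": [0,0,0],"roll": 5},{"xyz": [0,0,0],"roll": 5},{"xyz": [0,0,0],"roll": 5},{"xyz": [0,0,0],"roll": 5},{"xyz": [0,0,0],"roll": 5},{"xyz": [0,0,0],"roll": 5},{"xyz": [0,0,0],"roll": 4},{"xyz": [0,0,0],"roll": 2},{"xyz": [0,0,0],"roll": 0},{"xyz": [0,0,0],"roll": 0}])

```text
time: 14.38
tool_pos: [0.6148, 0.1657, 0.2046]
tcp_rot: [-129.2, 89.9, -144.1]
wrist_force: [-3.6, -2.3, 7.3]
finger_gap: 0.0155
```

```bash
python3 - <<'E'
from h import *
todo([.615,.167,.205],-18)
E
```

```text
t 14.3833 pos [0.6148 0.1657 0.2046] jaw -14.83 shift cm [-0.04  0.13 -0.02] per row [-0.043  0.13  -0.018] roll 3.17
tilt 0.1 F [-3.6 -2.3  7.3] [-0.72  0.89 -0.04] gap 0.01554522788059009 j [-50.  26.  41.  87. -18.  73. -21.]
```

Emit:
move_arm(commands=[{"xyz": [0,0,0],"roll": 2},{"xyz": [0,0,0],"roll": 2},{"xyz": [0,0,0],"roll": 2},{"xyz": [0,0,0],"roll": 0},{"xyz": [0,0,0],"roll": 0}])

```text
time: 14.8
tool_pos: [0.6144, 0.166, 0.2046]
tcp_rot: [-140.4, 89.8, -161.2]
wrist_force: [-7.3, -1.7, 7.5]
finger_gap: 0.0153
```

```bash
python3 - <<'E'
from h import *
todo([.615,.167,.205],-18)
print(get_state()['ft_torque'])
save('wrist','w10.png')
E
```

```text
t 14.8 pos [0.6144 0.166  0.2046] jaw -20.77 shift cm [-0.05  0.11  0.02] per row [-0.045  0.115  0.023] roll -2.77
tilt 0.15 F [-7.3 -1.7  7.5] [-0.66  1.58  0.37] gap 0.01534461956326966 j [-50.  26.  42.  87. -18.  73. -27.]
[-0.66394819  1.58017651  0.3705196 ]
```

View pics/w10.png

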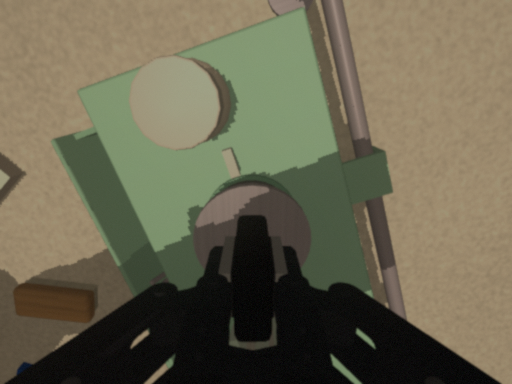

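Emit:
move_arm(commands=[{"xyz": [0,0,0],"roll": 1.5},{"xyz": [0,0,0],"roll": 0},{"xyz": [0,0,0],"roll": -4},{"xyz": [0,0,0],"roll": -4},{"xyz": [0,0,0],"roll": -4},{"xyz": [0,0,0],"roll": -2},{"xyz": [-1,0,0],"roll": 0},{"xyz": [-1,0,0],"roll": 0},{"xyz": [-1.5,0,0],"roll": 0},{"xyz": [-2,0,0],"roll": 0},{"xyz": [-2.5,0,0],"roll": 0},{"xyz": [-2.2,0,0],"roll": 0}])

```text
time: 15.85
tool_pos: [0.6153, 0.1665, 0.3087]
tcp_rot: [21.0, 90.0, 12.6]
wrist_force: [0.8, -0.1, -1.5]
finger_gap: 0.0153
```

```bash
python3 - <<'E'
from h import *
import pickle
todo([.615,.167,.307],-3)
p=camera_params('wrist');a=save('wrist','w11.png');pickle.dump(p,open('w11.pkl','wb'))
E
```

```text
t 15.85 pos [0.6153 0.1665 0.3087] jaw -8.45 shift cm [ 0.17  0.05 -0.03] per row [ 0.168  0.048 -0.033] roll -5.45
tilt 0.03 F [ 0.8 -0.1 -1.5] [-0.01 -0.04 -0.03] gap 0.015309896455746208 j [-49.  23.  41.  79. -15.  84. -17.]
```

View pics/w11.png

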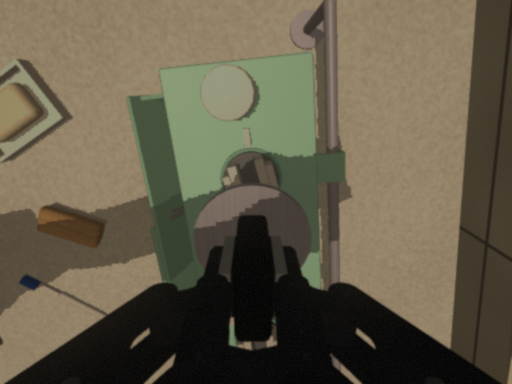

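```bash
python3 - <<'E'
import cv2
b=cv2.imread('pics/w11.png');cv2.imwrite('pics/c13.png',cv2.resize(cv2.convertScaleAbs(b[120:195,205:305],alpha=1.8),(800,600),interpolation=2))
E
```

```text
(no output)
```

View pics/c13.png

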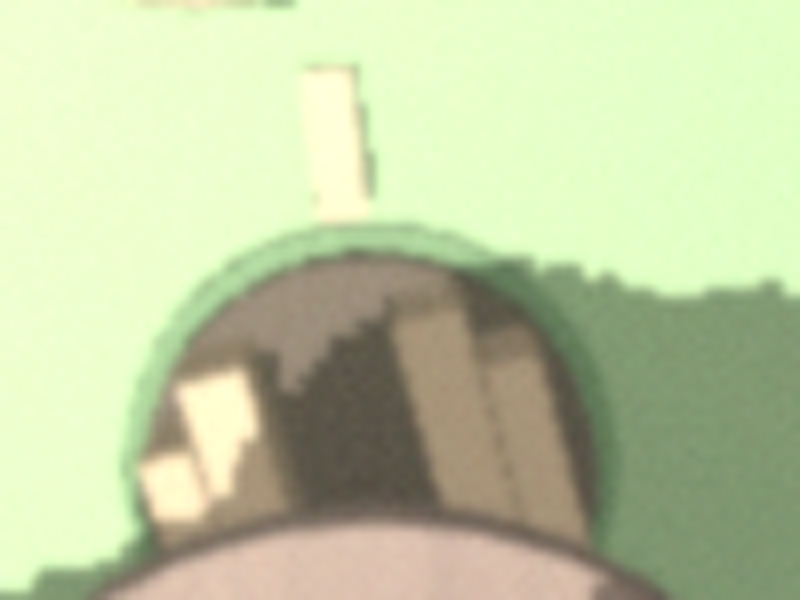

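```bash
python3 - <<'E'
from h import *
import pickle
w=pickle.load(open('w11.pkl','rb'))
c=lambda x,y:(205+x/8,120+y/8)
def ang(a,b,z):
  A,B=plane(w,c(*a),z),plane(w,c(*b),z);return np.degrees(np.arctan2(*(A-B)[1::-1]))
for a,b in [((393,325),(440,500)),((250,365),(302,505)),((470,310),(518,510)),((540,345),(588,540))]: print(ang(a,b,.164))
print('ridge',ang((303,70),(315,218),.14),ang((355,68),(370,210),.14))
E
```

```text
96.42466196025457
100.63436011176994
95.4837995911234
96.24324132673651
ridge 85.68050952023424 87.48865221277849
```

Emit:
move_arm(commands=[{"xyz": [0,0,0],"roll": -6},{"xyz": [1,0,0],"roll": -6.5},{"xyz": [2,0,0],"roll": 0},{"xyz": [2,0,0],"roll": 0},{"xyz": [1.5,0,0],"roll": 0},{"xyz": [1,0,0],"roll": 0},{"xyz": [0.8,0,0],"roll": 0},{"xyz": [0.6,0,0],"roll": 0},{"xyz": [0.6,0,0],"roll": 0},{"xyz": [0.5,0,0],"roll": 0},{"xyz": [0,0,0],"roll": 0}])

```text
time: 16.82
tool_pos: [0.615, 0.1665, 0.2061]
tcp_rot: [-167.5, 90.0, -163.4]
wrist_force: [-0.4, -0.7, -1.8]
finger_gap: 0.0153
```

```bash
python3 - <<'E'
from h import *
todo([.615,.167,.208],-18)
E
```

```text
t 16.8167 pos [0.615  0.1665 0.2061] jaw 4.06 shift cm [-0.19  0.05 -0.  ] per row [-0.187  0.053 -0.   ] roll 22.06
tilt 0.04 F [-0.4 -0.7 -1.8] [ 0.   -0.01 -0.05] gap 0.015283966322019293 j [-47.  25.  38.  87. -16.  73.  -4.]
```

Emit:
move_arm(commands=[{"xyz": [-0.2,0,0],"roll": 4},{"xyz": [0,0,0],"roll": 4},{"xyz": [0,0,0],"roll": 4},{"xyz": [0,0,0],"roll": 4},{"xyz": [0,0,0],"roll": 4},{"xyz": [0,0,0],"roll": 2},{"xyz": [0,0,0],"roll": 2},{"xyz": [0,0,0],"roll": 0},{"xyz": [0,0,0],"roll": 0}])

```text
time: 17.57
tool_pos: [0.6145, 0.1668, 0.2093]
tcp_rot: [-179.7, 89.9, 160.4]
wrist_force: [-5.9, 0.1, 2.4]
finger_gap: 0.0149
```

```bash
python3 - <<'E'
from h import *
todo([.615,.167,.208],-18);print(get_state()['ft_torque'])
E
```

```text
t 17.5667 pos [0.6145 0.1668 0.2093] jaw -19.92 shift cm [0.13 0.03 0.04] per row [0.13  0.032 0.043] roll -1.92
tilt 0.11 F [-5.9  0.1  2.4] [0.05 1.43 0.15] gap 0.014940846825754925 j [-51.  26.  42.  87. -18.  74. -26.]
[0.04650691 1.42587312 0.14552459]
```

Emit:
move_arm(commands=[{"xyz": [0,0,0],"roll": 2},{"xyz": [0,0,0],"roll": 2},{"xyz": [0,0,0],"roll": 2},{"xyz": [0,0,0],"roll": 0},{"xyz": [0,0,0],"roll": 0}])

```text
time: 17.98
tool_pos: [0.6143, 0.1669, 0.2094]
tcp_rot: [-152.2, 89.9, -178.0]
wrist_force: [-7.0, -1.1, 2.9]
finger_gap: 0.0152
```

```bash
python3 - <<'E'
from h import *
todo([.615,.167,.208],-18);print(get_state()['ft_torque'])
E
```

```text
t 17.9833 pos [0.6143 0.1669 0.2094] jaw -25.78 shift cm [0.14 0.04 0.05] per row [0.136 0.04  0.054] roll -7.78
tilt 0.12 F [-7.  -1.1  2.9] [-0.3   1.64  1.74] gap 0.01521434346004645 j [-51.  27.  43.  87. -19.  74. -31.]
[-0.2990905   1.6381797   1.74426857]
```

Emit:
move_arm(commands=[{"xyz": [0,0,0],"roll": -2},{"xyz": [0,0,0],"roll": -2},{"xyz": [0,0,0],"roll": -2},{"xyz": [-0.5,0,0],"roll": 0},{"xyz": [-1,0,0],"roll": 0},{"xyz": [-1.5,0,0],"roll": 0},{"xyz": [-2,0,0],"roll": 0},{"xyz": [-2.5,0,0],"roll": 0},{"xyz": [-2.5,0,0],"roll": 0},{"xyz": [0,0,0],"roll": 0}])

```text
time: 18.82
tool_pos: [0.6174, 0.1662, 0.3155]
tcp_rot: [38.3, 89.5, 18.3]
wrist_force: [1.3, -1.0, -0.2]
finger_gap: 0.0151
```

```bash
python3 - <<'E'
from h import *
import pickle
todo([.4482,-.3289,.31],-78)
p=camera_params('wrist');b=save('wrist','w12.png');pickle.dump(p,open('w12.pkl','wb'))
cv2.imwrite('pics/c14.png',cv2.cvtColor(cv2.resize(cv2.convertScaleAbs(b[120:195,205:305],alpha=1.8),(800,600),interpolation=2),cv2.COLOR_RGB2BGR))
E
```

```text
t 18.8167 pos [0.6174 0.1662 0.3155] jaw -20.04 shift cm [  0.27 -52.31   1.07] per row [  0.267 -52.313   1.068] roll 57.96
tilt 0.52 F [ 1.3 -1.  -0.2] [-0.02 -0.09  0.05] gap 0.01510695658225253 j [-51.  23.  44.  78. -16.  85. -28.]
```

View pics/c14.png

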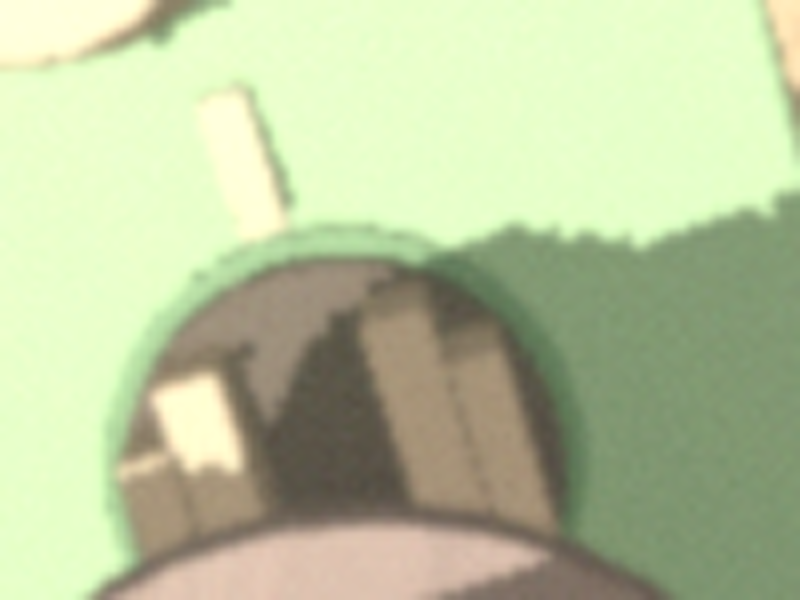

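```bash
python3 - <<'E'
from h import *
import pickle
w=pickle.load(open('w12.pkl','rb'))
c=lambda x,y:(205+x/8,120+y/8)
def ang(a,b,z):
  A,B=plane(w,c(*a),z),plane(w,c(*b),z);return np.degrees(np.arctan2(*(A-B)[1::-1]))
for a,b in [((363,325),(410,500)),((232,370),(272,510)),((437,315),(490,515)),((508,345),(555,525))]: print(ang(a,b,.164))
print('ridge',ang((200,100),(240,235),.14),ang((248,90),(288,210),.14))
E
```

```text
84.6365195470616
84.5401379528933
84.98069077027102
85.21374190206544
ridge 85.42530154213601 87.74730564907749
```

The slot now lies at 84.8° and the ridges at about 86.6°, so the screw is tight. Next I return the key to the stand.

Emit:
move_arm(commands=[{"xyz": [0,-2,0],"roll": 0},{"xyz": [0,-3.7,0],"roll": 0},{"xyz": [0,-3.7,0],"roll": 0},{"xyz": [0,-3.7,0],"roll": 0},{"xyz": [0,-3.7,0],"roll": 0},{"xyz": [0,-3.7,0],"roll": 0},{"xyz": [0,-3.7,0],"roll": 0},{"xyz": [0,-3.7,0],"roll": 0},{"xyz": [0,-3.7,0],"roll": 0},{"xyz": [0,-3.7,0],"roll": 0},{"xyz": [0,-3.7,0],"roll": 0},{"xyz": [0,-3.7,0.5],"roll": 0}])

```text
time: 19.87
tool_pos: [0.4729, -0.2384, 0.3091]
tcp_rot: [63.1, 89.9, 43.1]
wrist_force: [0.5, -0.2, -0.5]
finger_gap: 0.0153
```

Emit:
move_arm(commands=[{"xyz": [0,-3.7,0.5],"roll": 0},{"xyz": [0,-3.5,0],"roll": 0},{"xyz": [0,-2,0],"roll": 0},{"xyz": [0,0,0],"roll": 6.5},{"xyz": [0,0,0],"roll": 6.5},{"xyz": [0,0,0],"roll": 6.5},{"xyz": [0,0,0],"roll": 6.5},{"xyz": [0,0,0],"roll": 6.5},{"xyz": [0,0,0],"roll": 6.5},{"xyz": [0,0,0],"roll": 6.5},{"xyz": [0,0,0],"roll": 6.5}])

```text
time: 20.78
tool_pos: [0.4476, -0.325, 0.3088]
tcp_rot: [56.4, 90.0, -15.9]
wrist_force: [-0.0, 0.2, -0.9]
finger_gap: 0.0156
```

Emit:
move_arm(commands=[{"xyz": [0,0,0],"roll": 6},{"xyz": [0,0,0],"roll": 0},{"xyz": [0,0,0],"roll": 0}])

```text
time: 21.03
tool_pos: [0.4477, -0.3249, 0.3088]
tcp_rot: [9.5, 90.0, -68.3]
wrist_force: [-0.0, -0.6, -1.5]
finger_gap: 0.0152
```

```bash
python3 - <<'E'
from h import *
todo([.4482,-.3289,.31],-78)
b=save('wrist','w13.png')
E
```

```text
t 21.0333 pos [ 0.4477 -0.3249  0.3088] jaw -77.79 shift cm [-0.12 -0.03  0.4 ] per row [-0.122 -0.033  0.404] roll 0.21
tilt 0.01 F [-0.  -0.6 -1.5] [-0.02  0.   -0.01] gap 0.015226930534540762 j [-28.  17.  73.  92. -16.  83. -32.]
```

View pics/w13.png

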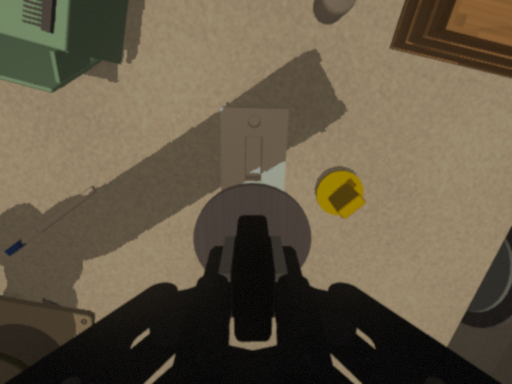

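Emit:
move_arm(commands=[{"xyz": [1.5,0,0.4],"roll": 0},{"xyz": [3,0,0],"roll": 0},{"xyz": [3.5,0,0],"roll": 0},{"xyz": [3.5,0,0],"roll": 0},{"xyz": [3,0,0],"roll": 0},{"xyz": [2,0,0],"roll": 0},{"xyz": [1,0,0],"roll": 0},{"xyz": [0.5,0,0],"roll": 0},{"xyz": [0,0,0],"roll": 0}])

```text
time: 21.83
tool_pos: [0.4485, -0.3288, 0.1287]
tcp_rot: [-114.7, 90.0, 167.5]
wrist_force: [0.0, -0.5, -0.8]
finger_gap: 0.0151
```

```bash
python3 - <<'E'
from h import *
todo([.4482,-.3289,.084],-78)
b=save('wrist','w14.png');b=save('side','s14.png')
cv2.imwrite('pics/c15.png',cv2.cvtColor(cv2.resize(b[225:330,190:330],(800,600),interpolation=2),cv2.COLOR_RGB2BGR))
E
```

```text
t 21.8333 pos [ 0.4485 -0.3288  0.1287] jaw -77.87 shift cm [ 4.47 -0.03  0.  ] per row [ 4.471e+00 -2.800e-02  4.000e-03] roll 0.13
tilt 0.02 F [ 0.  -0.5 -0.8] [-0.   -0.06  0.05] gap 0.01508351665673178 j [-18.  28.  62. 105. -27.  64. -24.]
```

View pics/c15.png

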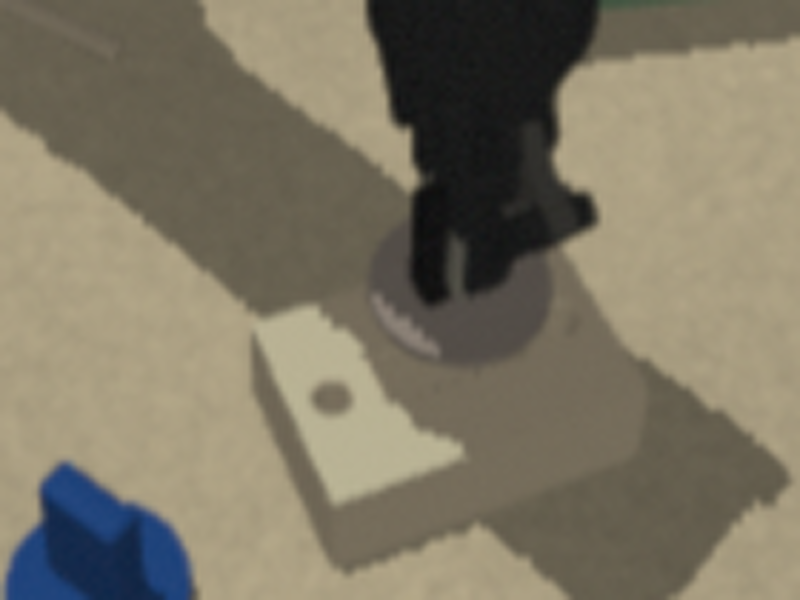

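Centred over the slot and still upright. I lower the remaining 4.4 cm, slowing down at the end.

Emit:
move_arm(commands=[{"xyz": [1,0,0],"roll": 0},{"xyz": [1,0,0],"roll": 0},{"xyz": [0.8,0,0],"roll": 0},{"xyz": [0.6,0,0],"roll": 0},{"xyz": [0.5,0,0],"roll": 0},{"xyz": [0.4,0,0],"roll": 0},{"xyz": [0.1,0,0],"roll": 0},{"xyz": [0,0,0],"roll": 0}])

```text
time: 22.6
tool_pos: [0.4484, -0.3287, 0.0845]
tcp_rot: [-121.9, 90.0, 160.1]
wrist_force: [0.7, 0.3, -1.5]
finger_gap: 0.0151
```

Emit:
move_arm(commands=[{"xyz": [0.1,0,0],"roll": 0},{"xyz": [0,0,0],"roll": 0}])

```text
time: 22.77
tool_pos: [0.4486, -0.329, 0.084]
tcp_rot: [49.3, 90.0, -28.6]
wrist_force: [0.2, -0.5, -1.1]
finger_gap: 0.0151
```

Emit:
move_arm(commands=[{"xyz": [0,0,0],"roll": 0},{"xyz": [0,0,0],"roll": 0},{"xyz": [0,0,0],"roll": 0},{"xyz": [0,0,0],"roll": 0},{"xyz": [0,0,0],"roll": 0},{"xyz": [0,0,0],"roll": 0},{"xyz": [0,0,0],"roll": 0},{"xyz": [0,0,0],"roll": 0}], grip=0)

```text
time: 23.43
tool_pos: [0.4485, -0.3287, 0.0837]
tcp_rot: [164.3, 90.0, 86.4]
wrist_force: [0.5, 0.6, 0.4]
finger_gap: 0.0856
```

Emit:
move_arm(commands=[{"xyz": [-1,0,0],"roll": 0},{"xyz": [-2,0,0],"roll": 0},{"xyz": [-3,0,0],"roll": 0},{"xyz": [-3,0,0],"roll": 0},{"xyz": [-3,0,0],"roll": 0},{"xyz": [-3,0,0],"roll": 0},{"xyz": [-2,0,0],"roll": 0},{"xyz": [-1,0,0],"roll": 0},{"xyz": [0,0,0],"roll": 0}])

```text
time: 24.18
tool_pos: [0.449, -0.3294, 0.2659]
tcp_rot: [61.4, 89.8, -16.5]
wrist_force: [0.3, 1.0, 0.3]
finger_gap: 0.0856
```

```bash
python3 - <<'E'
from h import *
todo([.4482,-.3289,.26],-78)
b=save('side','s15.png');t=save('top','t15.png');w=save('wrist','w15.png')
cv2.imwrite('pics/c16.png',cv2.cvtColor(np.hstack([cv2.resize(b[225:330,190:330],(400,300),interpolation=2),cv2.resize(w[60:300,100:420],(400,300))]),cv2.COLOR_RGB2BGR))
cv2.imwrite('pics/c17.png',cv2.cvtColor(cv2.resize(t[110:245,110:370],(780,405),interpolation=2),cv2.COLOR_RGB2BGR))
E
```

```text
t 24.1833 pos [ 0.449  -0.3294  0.2659] jaw -77.94 shift cm [ 0.59 -0.07 -0.07] per row [ 0.586 -0.072 -0.065] roll 0.06
tilt 0.18 F [0.3 1.  0.3] [-0.01 -0.06 -0.  ] gap 0.08560586525693831 j [-25.  19.  70.  96. -19.  78. -30.]
```

View pics/c16.png

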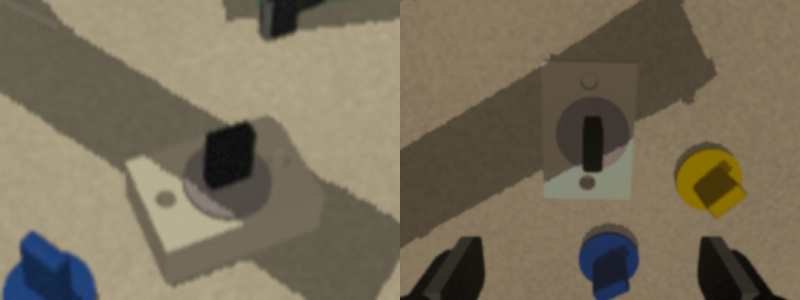

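View pics/c17.png

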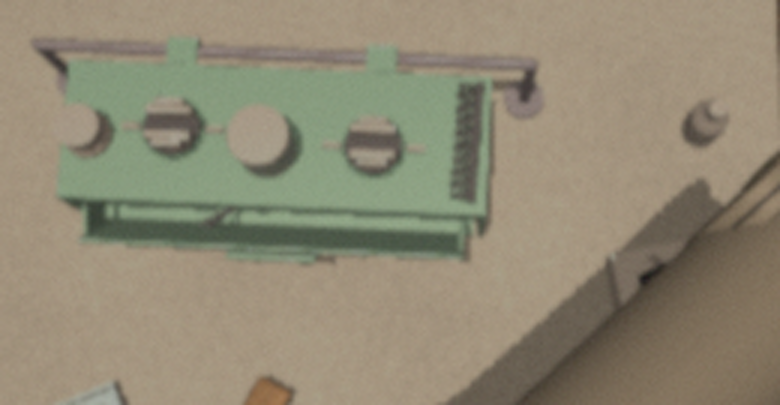

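The side and wrist views show the key upright in the stand, with its collar centred between the two holes. The top view shows both screws in line with their ridges, at about (172,125) and (373,145) in the crop. The gripper is clear of everything, so I hand in.

```bash
python3 -c "
from workcell import *
print(finish_job())"
```

```text
the job is handed in; nothing more can be done
None
```

I took the key from the stand and turned the loose (left, +y) screw clockwise to its stop. I then put the key back upright in the stand and handed the job in at about 24 s of the 54 s allowed.

**Last checks:**
- **Loose screw:** the slot measures 84.8° against 86.6° for its ridges, so it is in line to within about 2°.
- **Tight screw:** it was never touched, and in the last top view it is still in line with its ridges.
- **Key:** the last side and wrist views show it upright in the stand, collar centred between the two holes. The gripper is open and about 18 cm above.

**What disagreed or went wrong:**
- **Head height:** my first estimate of about 0.153 m was too low, because I had picked the dark slot instead of the bar tops. The key bottomed in the slot about 1 cm higher than I expected, and I pressed with about 74 N vertically (about 80 N in all) before backing off. I measured again and got about 0.164 m, which fits.
- **First turn:** after it the slot still stood about 9° off the ridges. I inserted the key again and turned until the wrist moment rose to 1.7 N m, and the angles above are from after that second turn.

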